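Set the drive-shaft flange to its pointer

TASK

On the bench, two three-armed drive-shaft flanges lie flat on turning stands. Take the one with a notch in its rim, push its arms at the edge to turn it on its spindle until the notch faces the brass pointer of its stand, and leave it at rest there. Do not turn the other flange, the plain one without a notch.

Things in the scene. Friction and masses are not known exactly. Their poses are not given: they have to be found in the camera images.
- flange: Notched flange, bare steel: level disc, 120 mm across, 16 mm thick, top 64 mm above the bench, with a 34 mm centre cap 3 mm higher. Turns either way on a fixed stiff spindle (0.2 N m), stays where left. Origin: axis, underside. x points to the notch, z up. Three arms, 26 mm wide, as thick as the disc, reach 95 mm from the axis at 60, 180 and 300 degrees from x. Below: 60 mm column, foot 130 mm square, 12 high.
- notch (a point): Middle of the notch's mouth: on the flange's rim, 60 mm from its axis, level with the top face. The notch is 28 mm wide at the mouth, 20 at the floor and 22 mm deep, open above and below. It starts 34 to 109 degrees counter-clockwise, seen from above, of the pointer.
- pointer_tip (a point): Tip of the brass pointer fixed to the notched flange's stand, 60 mm from the flange's axis, 77 mm above the bench; flange and arms pass below it. A level rod, 12 mm thick, tapering to this tip and aimed at the axis, from a post 88 mm high, 22 mm wide, 110 to 124 mm from the axis. Its direction from the axis is where the notch must go; the point's x axis points that way.
- plain_arm (a point): End of one arm of the other flange, not to be turned: same size, height and three arms (120 degrees apart), but no notch, and no pointer on its stand. This point is 95 mm from its axis, at the top face; the point's x axis points from here to that axis.

How it is judged:
At the end, for the whole second after the job is handed in: Seen from above, the middle of the notch's mouth is within 12 mm of the pointer's tip (about 11 degrees either way), and the flange is at rest (horizontal distance between notch and pointer_tip below 0.012 m and angular speed of flange below 0.05 rad/s); the robot touches nothing.
It fails at once if the plain flange is turned (an arm end moves more than 20 mm) (distance of plain_arm from where it was at the start of the episode above 0.02 m).
It also fails if it takes over 42 s, if anything falls off the work surface, if the arm or the gripper's body presses on something with over 40 N, if the wrist force passes 120 N, or if a joint passes its speed limit or range.

ROBOT

A 6-joint arm with a two-finger parallel gripper is mounted at the origin on the work surface. World frame = base frame: x ahead of the robot, y to its left, z up, the work surface at z = 0. Lengths are in m, angles in rad, forces in N, time in s.
With the tool pointing down it reaches from about 0.325 to 1 m from the base axis. Payload 5.1 kg.
Tool frame: the origin (TCP) lies at the very end of the fingers, on their centre line; the grasp point (between the pads) lies 19 mm behind it; z points along the fingers, x is the direction in which the jaws open and shut, and the axes are right-handed (so a half turn about z gives the same grasp; the last joint's range is limited). The gripper opens to 85 mm and grips with 20 to 120 N. Pads are 22 mm wide; open, the fingers measure 114 mm over their backs; the gripper's body (76 mm by 85 mm) begins 54 mm behind the grasp point. The pads swing forward as they close: fully open they stand 13 mm farther back than shut.
Start: joints at [-1.189, 0.124, 1.65, -0, 1.367, -0.083], TCP at [0.291, -0.581, 0.231] pointing down, gripper open.
Joint ranges: [-2.61, 2.61], [-1.02, 2.33], [0.03, 2.71], [-1.35, 4.49], [0.32, 2.68], [-2.91, 2.91]. Speed limits (rad/s): [2.57, 2.57, 3.14, 3.14, 3.14, 3.14].

INTERFACE

Orientations are given as a unit quaternion [x, y, z, w].
In Python, from plant import ctrl, imaging, job_done gives the robot as it stands.
- The arm moves only by the shell command python3 -m jog 'ROWS'. ROWS is JSON, one flat list of numbers, 7 for each row, row after row: the opening, from -1 (shut) to 1 (fully open), then the shift along the tool's x, y, z in units of 50 mm (1.0 is 50 mm), then the turn, a rotation vector about the tool's x, y, z in units of 8 degrees (1.0 is 8 degrees). In form: [gripper, tx, ty, tz, rx, ry, rz, gripper, tx, ty, tz, rx, ry, rz, ...]. A call has 1 to 5 rows; each row shifts and turns the commanded pose from where the row before left it, along the tool's axes as they then stand; what a row does not reach is not made up. A row lasts 1/8 s, in which the tool goes at most 62.5 mm and 10.7 degrees, less where a joint would pass 70% of its speed; a pose out of reach is approached as far as the arm can. A call is refused whole if a number of a shift passes 1 or a number of a turn 1, either way. A call with a gripper value outside its range is refused whole. The fingers move at their own pace and stop on an object; the grip force is fixed at half the most. Time passes only in rows, so rows that do not move let the fingers close. It gives the time, the measured TCP pose, the force and the opening at its end, in the units of the state.
- ctrl.read_state(): the state, without advancing time (a new reading comes with each control period).
- imaging.grab_frame(name): name is "scene" or "side" or "wrist"; returns a dict with "color" (480x640x3 uint8, blue, green, red), "vertical_fov" (degrees; the focal length in pixels is half the picture's height over the tangent of half this angle, whatever the lens; pixels are square), "cx", "cy" (the principal point, pixels), "extrinsics" (4x4, takes a point from camera to world coordinates); the wrist camera has in their place "T_tool_cam" (4x4, takes a point from camera to tool coordinates, whose origin is the TCP and whose axes are the tool frame's). Camera axes: x right, y up, looking along -z (the intrinsics and any distortion apply to the point x, -y, -z); pixel columns grow to the right and rows downward; lengths in m; the calibration is good to about 2 mm. A picture is of the moment at which its call begins: read the wrist's pose just before it. There is no depth.
- job_done(): hands the job in, once; it reports no verdict.
The state is a dict: "clock": time; "q": joint angles; "joint_vel": joint speeds; "joint_efforts": joint torques, N m; "eef_pos": TCP position; "ee_rot": TCP orientation; "force": force on the tool from outside, world axes, zero at the start; "ft_torque": the same for the moment, N m; "finger_gap": opening from 0.0 (shut) to 1.0 (fully open).
Only numpy, scipy, OpenCV 4.12 (cv2) and the standard library are available. Lean on these libraries where they do the work, as an engineer would, in place of code of your own. Each camera call takes 0.05 s, during which the arm holds its last target.

## Working session

There is one attempt and no reset: what is moved stays moved. The work goes in short steps, Python scripts to look and compute and a shell command to move; the robot and the scene stay as the last step left them, time stands still between calls to the robot, and variables do not carry over. Pictures are saved under pics/ and viewed, and the job is handed in when it is done.

```bash
mkdir -p pics; ls; python3 - <<'E'
from plant import ctrl, imaging
import cv2
s=ctrl.read_state();print(s)
for n in("scene","side","wrist"):
    f=imaging.grab_frame(n);cv2.imwrite(f"pics/{n}0.png",f["color"])
    print(n,{k:v for k,v in f.items() if k!="color"})
E
```

```text
pics
{'clock': 0.0, 'q': array([-1.18861497e+00,  1.24479698e-01,  1.65164973e+00, -1.84330135e-05,
        1.36751744e+00, -8.26043309e-02]), 'joint_vel': array([-0.00068177,  0.00022345,  0.00062611, -0.00037789, -0.00127324,
       -0.00038596]), 'joint_efforts': array([ 9.30065908e-04, -4.23616469e+01, -3.65451443e+01, -1.03268928e-05,
        6.91347712e-03,  9.38898324e-06]), 'eef_pos': array([ 0.2910907 , -0.58049913,  0.23008381]), 'ee_rot': array([ 8.50950364e-01, -5.25245107e-01, -8.31883788e-04, -6.02500523e-04]), 'force': array([-0.42798141, -0.08530721,  0.46742589]), 'ft_torque': array([ 0.04236796, -0.00331986,  0.08349949]), 'finger_gap': 0.9958127523359781}
scene {'vertical_fov': 53.00469363901517, 'cx': 320.1586021331931, 'cy': 242.44959570675528, 'extrinsics': array([[ 0.06740495, -0.7926791 ,  0.60590133,  0.98529527],
       [ 0.99762227,  0.04480271, -0.0523691 , -0.0476114 ],
       [ 0.01436587,  0.60799059,  0.79381425,  0.72854682],
       [ 0.        ,  0.        ,  0.        ,  1.        ]])}
side {'vertical_fov': 44.22123344014166, 'cx': 306.6612862461153, 'cy': 233.38912705658097, 'extrinsics': array([[ 0.99128248,  0.09981597, -0.08599895,  0.43003502],
       [-0.13169128,  0.73053924, -0.6700521 , -0.61225051],
       [-0.0040563 ,  0.67553622,  0.73731564,  0.78830927],
       [ 0.        ,  0.        ,  0.        ,  1.        ]])}
wrist {'vertical_fov': 68.97751607661425, 'cx': 321.3143785523877, 'cy': 244.32793121699575, 'T_tool_cam': array([[ 9.99999529e-01,  8.39387475e-04, -4.88092976e-04,
         2.80250964e-04],
       [ 6.63187597e-04, -9.57603894e-01, -2.88087387e-01,
        -7.39485575e-02],
       [-7.09216679e-04,  2.88086927e-01, -9.57603999e-01,
        -1.42311701e-01],
       [ 0.00000000e+00,  0.00000000e+00,  0.00000000e+00,
         1.00000000e+00]])}
```

View pics/scene0.png

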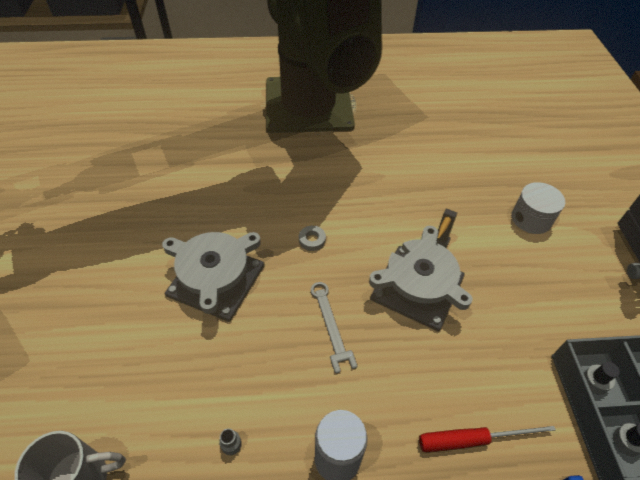

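View pics/side0.png

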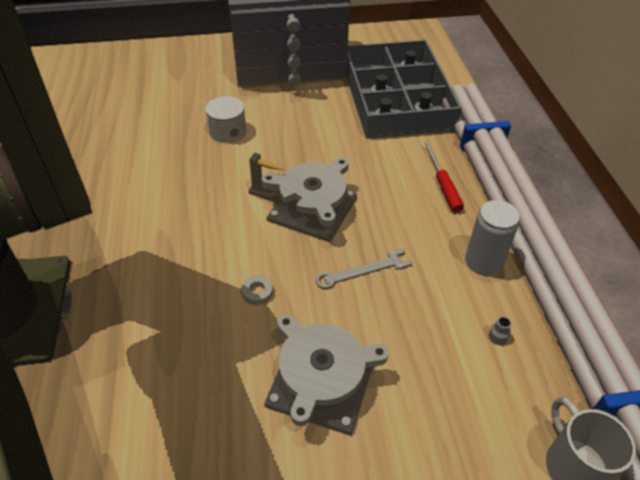

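```bash
python3 - <<'E'
import cv2,numpy as np
a=cv2.imread("pics/scene0.png")[195:340,350:490];b=cv2.imread("pics/side0.png")[140:250,235:365]
cv2.imwrite("pics/z1.png",cv2.resize(a,(560,580),interpolation=2));cv2.imwrite("pics/z2.png",cv2.resize(b,(650,550),interpolation=2))
E
```

```text
(no output)
```

View pics/z1.png

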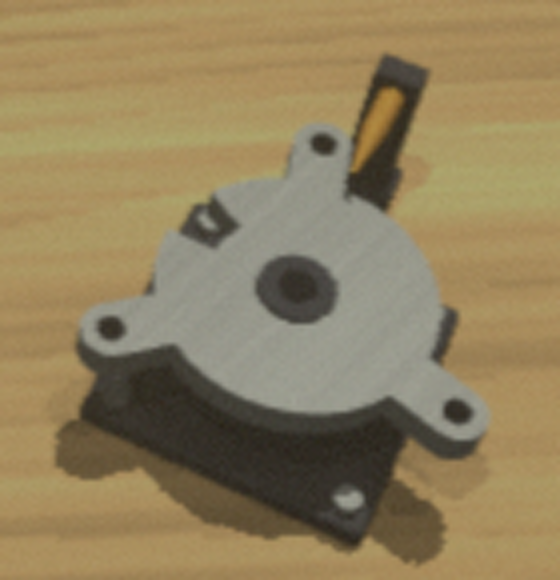

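View pics/z2.png

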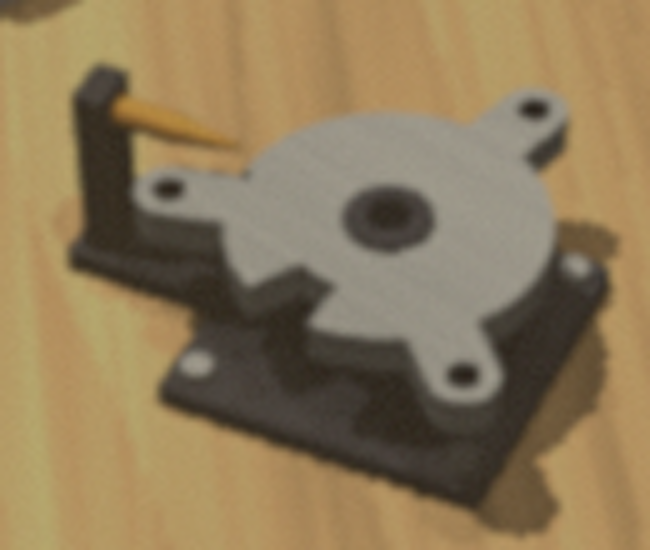

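```bash
cat > h.py <<'E'
import numpy as np
C={'scene':(53.00469363901517,320.1586,242.4496,np.array([[ 0.06740495, -0.7926791 ,  0.60590133,  0.98529527],[ 0.99762227,  0.04480271, -0.0523691 , -0.0476114 ],[ 0.01436587,  0.60799059,  0.79381425,  0.72854682]])),
'side':(44.22123344014166,306.66,233.389,np.array([[ 0.99128248,  0.09981597, -0.08599895,  0.43003502],[-0.13169128,  0.73053924, -0.6700521 , -0.61225051],[-0.0040563 ,  0.67553622,  0.73731564,  0.78830927]]))}
def px(n,u,v,z):
    fov,cx,cy,E=C[n];f=240/np.tan(np.radians(fov/2))
    d=E[:,:3]@np.array([(u-cx)/f,-(v-cy)/f,-1]);o=E[:,3]
    return (o+d*(z-o[2])/d[2])[:2]
def ang(p,c): return np.degrees(np.arctan2(*(p-c)[::-1]))
E
python3 - <<'E'
from h import *
P={'scene':dict(cap=(424.2,266.2),h1=(430.8,230.8),h2=(377.5,276.8),h3=(464.5,297.5),tip=(438.8,237.)),
'side':dict(cap=(312.6,183.2),h1=(268.6,177.6),h3=(341.8,161.6),h2=(327.6,215.),tip=(283.6,169.4))}
for n in P:
    r={k:px(n,*v,{'cap':.067,'tip':.077}.get(k,.064)) for k,v in P[n].items()}
    c=r['cap'];m=np.mean([r['h1'],r['h2'],r['h3']],0)
    print(n,c,m)
    for k in r: print(k,r[k],np.linalg.norm(r[k]-m),ang(r[k],m))
E
```

```text
scene [0.54017204 0.16664474] [0.54007245 0.16700867]
cap [0.54017204 0.16664474] 0.0003773136798696134 -74.69709980789551
h1 [0.4631186  0.19461742] 0.08175657876155487 160.2635300663366
h2 [0.55474882 0.08603309] 0.08229484500277331 -79.72698146092925
h3 [0.60234994 0.22037552] 0.08201527249767018 40.59394506682139
tip [0.48771981 0.20088797] 0.06235868828555416 147.09163077306505
side [0.54083311 0.1629818 ] [0.54108812 0.16434429]
cap [0.54083311 0.1629818 ] 0.0013861480557271644 -100.60120198023579
h1 [0.4639871  0.19196302] 0.08189848693996368 160.29171933816616
h3 [0.60363142 0.21762802] 0.08216338140877649 40.42932231740763
h2 [0.55564584 0.08344181] 0.08220180819471487 -79.79926705296346
tip [0.49229259 0.19584124] 0.058078067489432124 147.15821901344898
```

```bash
python3 -m jog '[-1,0,0,0,0,0,-1,-1,0,0,0,0,0,-1,-1,0,0,0,0,0,-1,-1,0,0,0,0,0,-1,-1,0,0,0,0,0,-1]'
python3 -m jog '[-1,0,0,0,0,0,-1,-1,0,0,0,0,0,-1,-1,0,0,0,0,0,-1,-1,0,0,0,0,0,-1,-1,0,0,0,0,0,-1]'
python3 -m jog '[-1,0,0,0,0,0,-1,-1,0,0,0,0,0,-1,-1,0,0,0,0,0,-1]'
cat >> h.py <<'E'
c0=np.array([.5406,.1657])
def rel(tool_xy_armframe,arm_deg,z):
    from plant import ctrl
    from scipy.spatial.transform import Rotation as R
    s=ctrl.read_state();Rm=R.from_quat(s['ee_rot'])
    a=np.radians(arm_deg);u=np.array([np.cos(a),np.sin(a)]);n=np.array([-u[1],u[0]])
    t=np.r_[c0+u*tool_xy_armframe[0]+n*tool_xy_armframe[1],z]
    x=Rm.as_matrix()[:,0];yaw=np.degrees(np.arctan2(x[1],x[0]))
    print('t',round(s['clock'],2),'pos',s['eef_pos'].round(4),'yaw',yaw.round(2),'tilt',Rm.as_matrix()[:,2].round(4),'target',t.round(4),'units',(Rm.as_matrix().T@(t-s['eef_pos'])/.05).round(3),'gap',s['finger_gap'],'F',s['force'].round(1))
E
python3 -c "
from h import *
rel((.082,.036),40.4,.2)"
```

```text
clock: 0.78
eef_pos: [0.2912, -0.5808, 0.2308]
ee_rot: [0.98, -0.2, -0.0, -0.0]
force: [1.1, -0.1, 0.1]
finger_gap: -0.005
clock: 1.4
eef_pos: [0.2912, -0.5808, 0.2308]
ee_rot: [0.989, 0.147, -0.0, -0.0]
force: [0.1, 0.1, -0.3]
finger_gap: 0.003
clock: 1.78
eef_pos: [0.2912, -0.5808, 0.2308]
ee_rot: [0.937, 0.349, -0.0, -0.0]
force: [0.4, 0.1, -0.2]
finger_gap: -0.001
t 1.77 pos [ 0.2912 -0.5808  0.2308] yaw 40.9 tilt [-3.e-04  8.e-04 -1.e+00] target [0.5797 0.2463 0.2   ] units [15.19  -8.726  0.627] gap -0.0010001305907122663 F [ 0.4  0.1 -0.2]
```

```bash
python3 -m jog '[-1,0.95,-0.545,0,0,0,0,-1,0.95,-0.545,0,0,0,0,-1,0.95,-0.545,0,0,0,0,-1,0.95,-0.545,0,0,0,0,-1,0.95,-0.545,0,0,0,0]'
python3 -m jog '[-1,0.95,-0.545,0,0,0,0,-1,0.95,-0.545,0,0,0,0,-1,0.95,-0.545,0,0,0,0,-1,0.95,-0.545,0,0,0,0,-1,0.95,-0.545,0,0,0,0]'
python3 -m jog '[-1,0.95,-0.545,0,0,0,0,-1,0.95,-0.545,0,0,0,0,-1,0.95,-0.545,0,0,0,0,-1,0.95,-0.545,0,0,0,0,-1,0.95,-0.545,0,0,0,0]'
python3 -m jog '[-1,0,0,0,0,0,0]'
python3 -c "
from h import *
rel((.082,.036),40.4,.045)"
```

```text
clock: 2.4
eef_pos: [0.383, -0.3212, 0.231]
ee_rot: [0.938, 0.347, 0.0, -0.0]
force: [0.1, -0.1, -0.8]
finger_gap: 0.004
clock: 3.02
eef_pos: [0.4745, -0.0631, 0.2313]
ee_rot: [0.938, 0.347, 0.0, 0.0]
force: [-0.1, -0.2, -0.1]
finger_gap: -0.002
clock: 3.65
eef_pos: [0.5661, 0.1949, 0.231]
ee_rot: [0.938, 0.347, -0.0, 0.0]
force: [-0.9, -0.4, 0.2]
finger_gap: 0.0
clock: 3.78
eef_pos: [0.566, 0.1961, 0.2305]
ee_rot: [0.937, 0.349, -0.001, -0.0]
force: [-0.4, -0.5, -0.8]
finger_gap: 0.003
t 3.77 pos [0.566  0.1961 0.2305] yaw 40.87 tilt [-1.3e-03  1.0e-04 -1.0e+00] target [0.5797 0.2463 0.045 ] units [ 0.868 -0.576  3.709] gap 0.0026029665917114983 F [-0.4 -0.5 -0.8]
```

```bash
python3 -m jog '[-1,0.868,-0.576,0,0,0,0,-1,0,0,0.9,0,0,0,-1,0,0,0.9,0,0,0,-1,0,0,0.9,0,0,0,-1,0,0,0,0,0,0]'
python3 - <<'E'
from h import *
rel((.082,.024),40.4,.045)
from plant import imaging
import cv2
a=imaging.grab_frame("scene")["color"][150:340,350:550]
cv2.imwrite("pics/z3.png",cv2.resize(a,(600,570),interpolation=2))
E
```

```text
clock: 4.4
eef_pos: [0.5764, 0.2412, 0.0914]
ee_rot: [0.938, 0.347, -0.005, -0.0]
force: [-0.7, -0.2, 1.0]
finger_gap: -0.004
t 4.4 pos [0.5764 0.2412 0.0914] yaw 40.58 tilt [-0.0096 -0.0034 -0.9999] target [0.5875 0.2371 0.045 ] units [0.124 0.209 0.926] gap -0.003646690691834852 F [-0.7 -0.2  1. ]
```

View pics/z3.png

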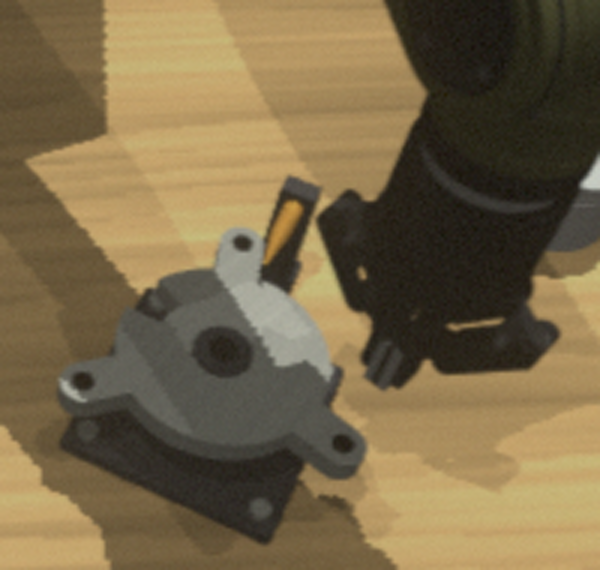

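```bash
python3 -m jog '[-1,0.12,-0.04,0,0,0,0,-1,0,0,0.4,0,0,0,-1,0,0,0.4,0,0,0,-1,0,0,0,0,0,0]'
python3 - <<'E'
from h import *
rel((.082,.024),40.4,.052)
from plant import imaging
import cv2
a=imaging.grab_frame("side")["color"][110:260,235:435]
cv2.imwrite("pics/z4.png",cv2.resize(a,(800,600),interpolation=2))
E
```

```text
clock: 4.95
eef_pos: [0.5811, 0.248, 0.053]
ee_rot: [0.938, 0.347, -0.003, -0.0]
force: [-0.6, -0.3, -0.2]
finger_gap: -0.004
t 4.95 pos [0.5811 0.248  0.053 ] yaw 40.63 tilt [-0.0055 -0.0018 -1.    ] target [0.5875 0.2371 0.052 ] units [-0.044  0.248  0.019] gap -0.003736472635121561 F [-0.6 -0.3 -0.2]
```

View pics/z4.png

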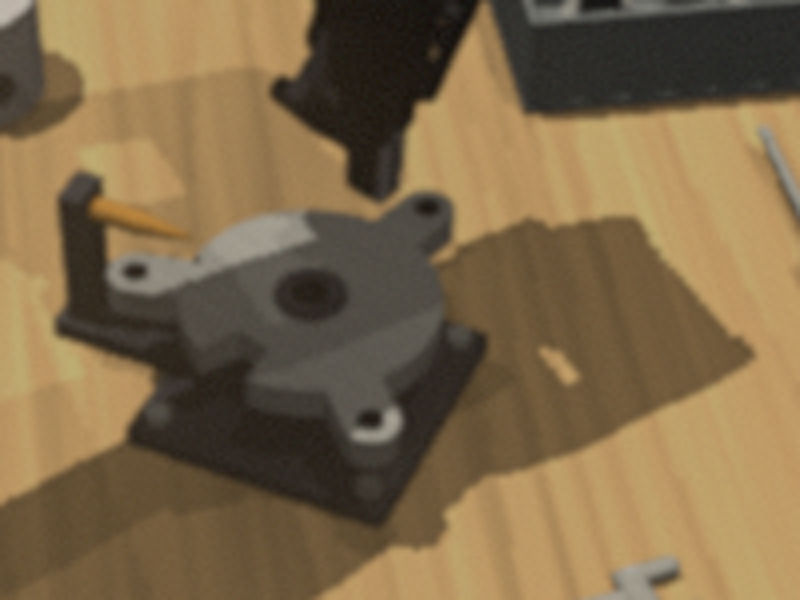

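```bash
python3 -m jog '[-1,0,0.24,0.05,0,0,0,-1,0.029,0.116,0,0,0,0.5,-1,0.029,0.116,0,0,0,0.5,-1,0.029,0.116,0,0,0,0.5,-1,0.029,0.116,0,0,0,0.5]'
python3 -m jog '[-1,0.029,0.116,0,0,0,0.5,-1,0.029,0.116,0,0,0,0.5,-1,0.029,0.116,0,0,0,0.5,-1,0.029,0.116,0,0,0,0.5,-1,0.029,0.116,0,0,0,0.5]'
python3 -c "
from h import *
rel((.082,.024),40.4-36,.05)"
```

```text
clock: 5.62
eef_pos: [0.6091, 0.2236, 0.054]
ee_rot: [0.977, 0.212, -0.001, -0.0]
force: [-2.3, 1.8, 0.9]
finger_gap: 0.001
clock: 6.25
eef_pos: [0.6243, 0.1982, 0.0541]
ee_rot: [0.999, 0.039, -0.0, -0.001]
force: [-1.1, 2.9, -0.1]
finger_gap: 0.002
t 6.25 pos [0.6243 0.1982 0.0541] yaw 4.46 tilt [-7.0e-04  1.2e-03 -1.0e+00] target [0.6205 0.1959 0.05  ] units [-0.08   0.039  0.082] gap 0.00201574538867484 F [-1.1  2.9 -0.1]
```

Pushing with about 3 N, as expected; continuing.

```bash
python3 -m jog '[-1,0,0.126,0.05,0,0,0.5,-1,0.02,0.116,0,0,0,0.5,-1,0.02,0.116,0,0,0,0.5,-1,0.02,0.116,0,0,0,0.5,-1,0.02,0.116,0,0,0,0.5]'
python3 -m jog '[-1,0.029,0.116,0,0,0,0.5,-1,0.029,0.116,0,0,0,0.5,-1,0.029,0.116,0,0,0,0.5,-1,0,0,0,0,0,0]'
python3 - <<'E'
from h import *
rel((.082,.024),40.4-73.1,.05)
from plant import imaging
import cv2
for n,(r,c) in dict(side=(140,235),scene=(195,350)).items():
  a=imaging.grab_frame(n)["color"][r:r+145,c:c+150]
  cv2.imwrite(f"pics/z5{n}.png",cv2.resize(a,(600,580),interpolation=2))
E
```

```text
clock: 6.88
eef_pos: [0.6288, 0.1686, 0.0527]
ee_rot: [0.991, -0.135, 0.002, -0.001]
force: [2.7, 2.8, -1.6]
finger_gap: -0.001
clock: 7.38
eef_pos: [0.6264, 0.1502, 0.0525]
ee_rot: [0.972, -0.237, 0.001, -0.001]
force: [1.5, 1.3, 0.7]
finger_gap: 0.0
t 7.38 pos [0.6264 0.1502 0.0525] yaw -27.37 tilt [ 3.e-03  5.e-04 -1.e+00] target [0.6226 0.1416 0.05  ] units [0.011 0.188 0.051] gap 0.0003779504263388799 F [1.5 1.3 0.7]
```

View pics/z5scene.png

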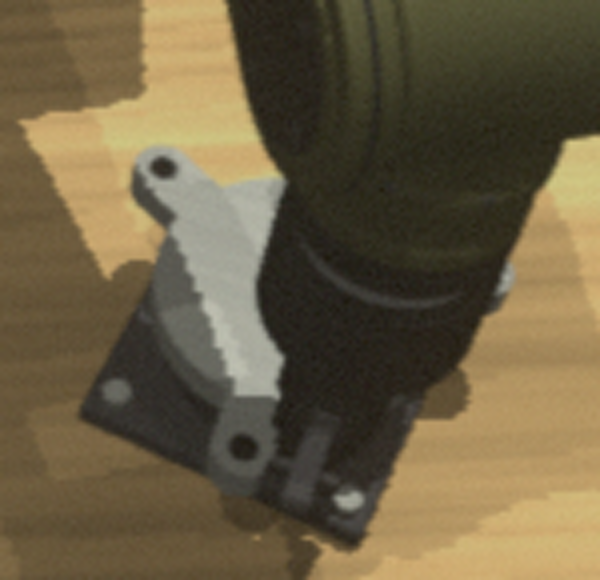

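View pics/z5side.png

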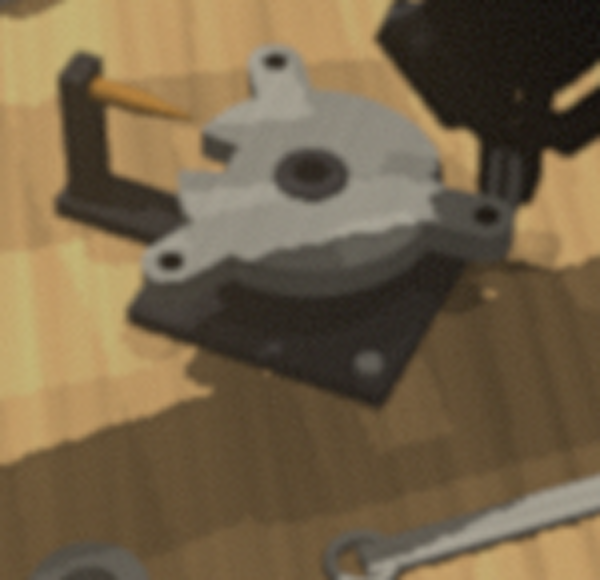

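```bash
python3 - <<'E'
from h import *
h=[px('side',*p,.064) for p in((303.5,155.25),(277.5,205.25),(356.75,193.75))];m=np.mean(h,0);print(m,[ang(x,m) for x in h])
for p in((390.5,236.5),(410.75,306.75)): print(ang(px('scene',*p,.064),np.array([.54007,.167])))
E
```

```text
[0.54098585 0.16419704] [np.float64(94.20466413172923), np.float64(-146.17713366624787), np.float64(-25.85527336994676)]
-145.87193456804582
-26.093006497860095
```

```bash
python3 -m jog '[-1,0.02,0.1,0,0,0,0.42,-1,0.02,0.1,0,0,0,0.42,-1,0,0,0,0,0,0,-1,0,0,0,0,0,0]'
python3 - <<'E'
from h import *
rel((.082,.024),40.4-73.1,.05)
from plant import imaging
import cv2
for n,(r,c) in dict(side=(140,235)).items():
  a=imaging.grab_frame(n)["color"][r:r+145,c:c+150]
  cv2.imwrite(f"pics/z6{n}.png",cv2.resize(a,(600,580),interpolation=2))
E
```

```text
clock: 7.98
eef_pos: [0.622, 0.1412, 0.0516]
ee_rot: [0.956, -0.293, 0.0, -0.0]
force: [2.1, 1.5, 1.0]
finger_gap: -0.0
t 7.97 pos [0.622  0.1412 0.0516] yaw -34.02 tilt [ 4.e-04  2.e-04 -1.e+00] target [0.6226 0.1416 0.05  ] units [ 0.005 -0.013  0.032] gap -0.00017820094279511717 F [2.1 1.5 1. ]
```

View pics/z6side.png

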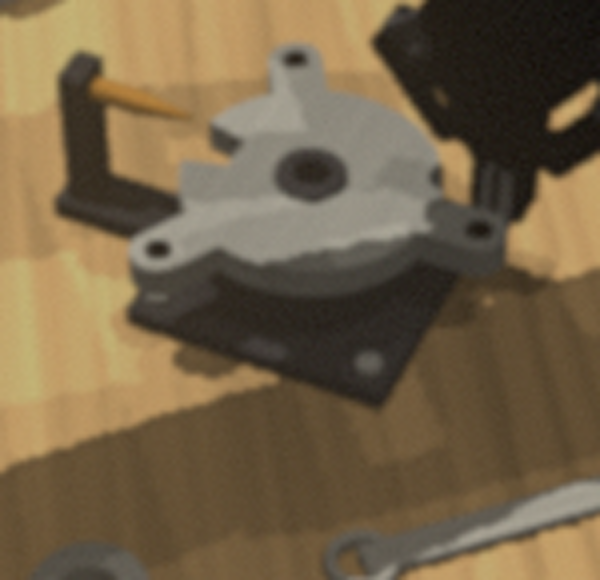

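Holes are now at (294,59), (157,249), (480,229) in the crop. I compute the angle and back the tool off (tool −y, then up).

```bash
python3 - <<'E'
from h import *
h=[px('side',235+u/4,140+v/4,.064) for u,v in((294,59),(157,249),(480,229))];m=np.mean(h,0);print(m,[ang(x,m) for x in h])
E
python3 -m jog '[-1,0.05,-0.4,0,0,0,0,-1,0,-0.2,0,0,0,0,-1,0,0,-0.7,0,0,0,-1,0,0,-0.8,0,0,0,-1,0,0,-0.8,0,0,0]'
python3 -m jog '[-1,0.7,0,-0.7,0,0,0,-1,0.9,-0.7,0,0,0,0,-1,0.9,-0.7,0,0,0,0,-1,0,0,0,0,0,0,-1,0,0,0,0,0,0]'
python3 - <<'E'
from plant import imaging
import cv2
for n,(r,c) in dict(side=(140,235),scene=(195,350)).items():
  f=imaging.grab_frame(n)["color"];a=f[r:r+145,c:c+150]
  cv2.imwrite(f"pics/z7{n}.png",cv2.resize(a,(600,580),interpolation=2))
  cv2.imwrite(f"pics/z7{n}full.png",f)
E
```

```text
[0.54096684 0.16419463] [np.float64(87.46956063955182), np.float64(-152.84640198371537), np.float64(-32.53684217486484)]
clock: 8.65
eef_pos: [0.6397, 0.1644, 0.1666]
ee_rot: [0.956, -0.293, -0.001, 0.001]
force: [0.6, -0.5, -0.1]
finger_gap: 0.001
clock: 9.28
eef_pos: [0.7826, 0.1523, 0.1998]
ee_rot: [0.956, -0.293, -0.001, 0.001]
force: [0.3, -0.9, -0.1]
finger_gap: -0.005
```

View pics/z7side.png

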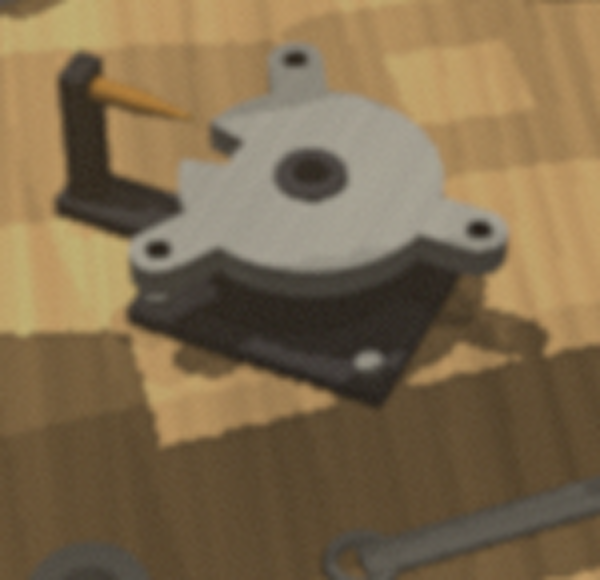

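View pics/z7scenefull.png

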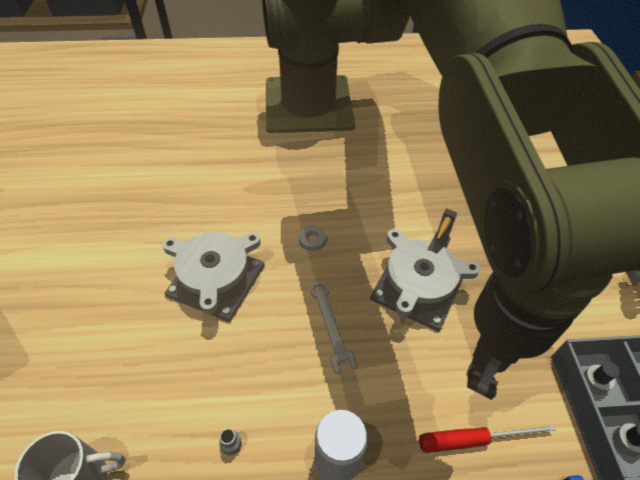

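The arm holes are at the same pixels as before I backed off. That puts the notch at about 147.4° against 147.1° for the pointer. The arm is clear of everything and the plain flange hasn't moved.

```bash
python3 -c "
from plant import ctrl,job_done
s=ctrl.read_state();print(s['clock'],abs(s['joint_vel']).max());print(job_done())"
```

```text
9.375 0.016241641147885417
the job is handed in; nothing more can be done
None
```

I turned the notched flange about 73° clockwise by pushing one of its arms with the closed fingers. I then backed off, lifted clear and handed the job in at 9.4 s.

- **Alignment:** In the side picture just before backing off, the notch was at about 147.4° and the pointer at 147.1–147.2°. That is well under 1 mm apart, against the 12 mm allowed. After backing off, the arm holes were at the same pixels by eye; I didn't recompute the angle or take one from the scene camera.
- **Forces:** The wrist readings printed after each move were about 4 N or less.
- **Plain flange:** It looked unmoved in the last scene picture, where its arms are at the same pixels as at the start.
- **Contact:** The gripper was about 0.2 m up and touching nothing.
- **Disagreements:** The two cameras differed by 2–4 mm on the flange's centre, but agreed on its angles to within 0.3°. No check failed.

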